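# Unscrew the gearbox fill cap and park it in the sprung clip

## Task

Open the small blue gearbox for filling: unscrew the orange cap from its slanted filler neck, counter-clockwise, regrasping it as often as needed, and lift it clear. Then set the cap upright on the low platform in front of the yellow sprung clip and push it in between the clip's arms until they snap closed behind its widest point; let go and leave it standing there. Leave the things lying round about where they are.

Things in the scene. Friction and masses are not known exactly. Their poses are not given: they have to be found in the camera images.
- gearbox: Small blue gearbox, fixed; case 120 x 108 mm, 100 mm high (ribs to 106), on a foot plate 140 x 128 mm. Origin: on the bench under the case centre; its front (filler neck, shaft stub) looks to -x. The filler neck's foot lies 74 mm in front of the origin, 119 mm above the bench.
- neck: Fixed steel filler neck of the gearbox, 38 mm in diameter, 29 mm long, with a coarse two-start right-hand thread (45 mm over the ridges, lead 20 mm a turn). Origin: centre of its foot, on the flat shoulder (68 mm in diameter) where the cap's rim rests at the start. z points out along the neck, 35 degrees from vertical, leaning to the gearbox's front.
- cap: Loose orange fill cap, 72 mm tall, 0.12 kg: a skirt 60 mm in diameter and 34 mm tall, open below (bore 48 mm, 31 mm deep, two lugs inside); above it a ribbed round grip 44 mm in diameter, 34 to 72 mm above the rim; white pointer on top. Origin: centre of the rim (underside); z along the axis towards the grip, x along the pointer. Hold it by the grip.
- cap_top (a point): Centre of the top of the cap's grip, 72 mm above its rim. Turned counter-clockwise (seen from above) the cap rises 20 mm a turn, with about 2 mm axial play; it turns easily, stays where it is left and comes free after about 215 degrees; turning further does no harm.
- clip_stand: Parking clip stand, fixed: dark foot plate 190 x 100 mm, on it an aluminium platform 30 mm above the bench, 64 mm wide, from 112 mm in front of the seat (-x) to 46 mm behind it. Origin: on the bench under the seat; +x is the direction in which the cap is pushed in (the open mouth looks to -x, towards the robot), y left, z up.
- seat (a point): Centre of the seat on the platform's top (30 mm above the bench): the cap's rim centre must come to stand here. An end stop stands 31.5 mm beyond it (+x). Axes as the stand's.
- clip_left (a joint): Angle of the clip's left (+y) yellow sprung arm, rad: 0 closed, grows as it is spread outwards. The arms stand 34 to 54 mm above the bench; closed, they leave 44 mm between their lips, 22 mm in front of the seat, behind a flared mouth 72 mm wide. Pushing the skirt through spreads each by some 0.14 rad, with under 15 N; with the cap on the seat they close to under 0.02 rad.
- clip_right (a joint): The same for the right (-y) arm: 0 closed, grows as it is spread outwards.
- multimeter: Green and black multimeter, 150 x 70 x 38 mm, bystander lying on the left; origin at the centre of its underside.
- bracket: Aluminium angle bracket, 125 x 26 x 22 mm, bystander lying between the gearbox and the clip stand; origin at the centre of its underside.
- tape_masking: Roll of masking tape, 104 mm in diameter, 25 mm high, bystander lying on the right; origin at the centre of its underside.
- calculator: Grey calculator, 115 x 68 x 16 mm, bystander lying in front on the right; origin at the centre of its underside.

How it is judged:
By the outcome, as a careful person would: the job done as asked, in the order asked, and still so for the second after the job is handed in, with the robot touching nothing.
It also fails if it takes over 72 s, if anything falls off the work surface, if the arm or the gripper's body presses on something with over 40 N, if the wrist force passes 120 N, or if a joint passes its speed limit or range.

## Robot

A 6-joint arm with a two-finger parallel gripper is mounted at the origin on a cart in front of the work surface, level with it; the furniture and walls round the work are solid. World frame = base frame: x ahead of the robot, y to its left, z up, the work surface at z = 0. Lengths are in m, angles in rad, forces in N, time in s.
With the tool pointing down it reaches from about 0.25 to 0.775 m from the base axis. Payload 4 kg.
Tool frame: the origin (TCP) lies on the centre line of the jaws, within the pads' length; the fingertips stand 11 mm ahead of it and the grasp point (between the pads) lies 8 mm behind it; z points along the fingers, y is the direction in which the jaws open and shut (so a half turn about z gives the same grasp; the last joint's range is limited). The gripper opens to 94 mm and grips with 3 to 60 N. Pads are 16 mm wide; open, the fingers measure 119 mm over their backs; the gripper's body (75 mm by 177 mm) begins 78 mm behind the grasp point.
Start: joints at [1.146, 0.087, 1.371, -0, 1.684, -0.103], TCP at [0.174, 0.522, 0.217] pointing down, gripper open.
Joint ranges: [-3.1, 3.1], [-0.76, 2.03], [0.27, 2.55], [-1.08, 4.22], [0.17, 2.65], [-2.57, 2.57]. Speed limits (rad/s): [2.79, 2.79, 3.14, 3.14, 3.14, 3.14].

## Interface

Orientations are given as a rotation vector (axis times angle).
In Python, from plant import manip gives the robot as it stands.
- The arm moves only by the tool play_rows, never from a script. Its arguments are lists of equal length, an entry for each row: "dp": the shift along the world's x, y, z in units of 30 mm (1.0 is 30 mm), a list of three; "twist": the turn about the world's z in units of 6 degrees (1.0 is 6 degrees). A call has 1 to 12 rows; each row is the pose to reach, as a shift and turn from the pose commanded when the call began; what a row does not reach only later rows make up. A row lasts 1/8 s, in which the tool goes at most 62.5 mm and 10.7 degrees, less where a joint would pass 70% of its speed; a pose out of reach is approached as far as the arm can. A call with a gripper value outside its range is refused whole. "gripper" is the finger opening in mm, from 0 to 94, set as the call begins (left out, the last holds). The fingers move at their own pace and stop on an object; "force" is the grip in N (left out, the last holds). Time passes only in rows, so rows that repeat a pose let the fingers close. It gives the time, the measured TCP pose, the force and the opening at its end, in the units of the state.
- manip.read_state(): the state, without advancing time (a new reading comes with each control period).
- manip.capture(name): name is "scene" or "top" or "wrist"; returns a dict with "color" (420x560x3 uint8, red, green, blue), "depth" (420x560 float32, m along the optical axis (not along the pixel's ray), 0 where there is no reading), "vfov" (degrees; the focal length in pixels is half the picture's height over the tangent of half this angle, whatever the lens; pixels are square), "cx", "cy" (the principal point, pixels), "xyz" and "attitude" of the camera in the world. Camera axes: x right, y up, looking along -z (the intrinsics and any distortion apply to the point x, -y, -z); pixel columns grow to the right and rows downward; lengths in m; the calibration is good to about 2 mm. A picture is of the moment at which its call begins.
- manip.hand_in(): hands the job in, once; it reports no verdict.
The state is a dict: "t": time; "q": joint angles; "qvel": joint speeds; "joint_efforts": joint torques, N m; "tool_pos": TCP position; "orientation": TCP orientation; "ft_force": force on the tool from outside, world axes, zero at the start; "torque": the same for the moment, N m; "grip_width": finger opening in m.
Only numpy, scipy, OpenCV 4.12 (cv2) and the standard library are available. Lean on these libraries where they do the work, as an engineer would, in place of code of your own. Each camera call takes 0.05 s, during which the arm holds its last target. There are 200 camera calls.

## Working session

There is one attempt and no reset: what is moved stays moved. The work goes in short steps, Python scripts to look and compute and a tool call to move; the robot and the scene stay as the last step left them, time stands still between calls to the robot, and variables do not carry over. Pictures are saved under pics/ and viewed, about 8 in all and at most 12, crops included, and the job is handed in when it is done.

Besides the shell and the picture viewer there is one more tool, called after ">>>" by a JSON object that holds its "name" and its "arguments". play_rows: Moves the arm, as the interface text tells. Its arguments: {"type":"object","properties":{"dp":{"type":"array"},"twist":{"type":"array"},"gripper":{"type":"number"},"force":{"type":"number"}},"required":["dp","twist"]}

```bash
mkdir -p pics; ls; cat > h.py <<'E'
import numpy as np, cv2
from plant import manip
from scipy.spatial.transform import Rotation as R
def cap(n):
    c=manip.capture(n); h=c['color'].shape[0]; c['f']=h/2/np.tan(np.radians(c['vfov'])/2)
    a=np.array(c['attitude'],float); 
    c['R']=a if a.shape==(3,3) else (R.from_rotvec(a).as_matrix() if a.size==3 else R.from_quat(a).as_matrix())
    return c
def ray(c,u,v):
    d=np.stack([(np.asarray(u,float)-c['cx'])/c['f'],-(np.asarray(v,float)-c['cy'])/c['f'],-np.ones_like(np.asarray(u,float))],-1)
    return d@c['R'].T
def plane(c,u,v,z):
    r=ray(c,u,v); o=np.array(c['xyz']); return o+r*((z-o[2])/r[...,2])[...,None]
def cloud(c):
    v,u=np.mgrid[:420,:560]; return np.array(c['xyz'])+ray(c,u,v)*c['depth'][...,None]
def save(c,n): cv2.imwrite('pics/'+n,cv2.cvtColor(c['color'],cv2.COLOR_RGB2BGR))
E
python3 - <<'E'
from h import *
for n in('scene','top'):
    c=cap(n); save(c,n+'1.png'); print(n,{k:c[k] for k in c if k not in('color','depth')})
    np.savez('pics/'+n+'1.npz',**{k:c[k] for k in c})
print(manip.read_state())
a,b=cv2.imread('pics/scene1.png'),cv2.imread('pics/top1.png')
E
```

```text
pics
scene {'vfov': 47.587387327779446, 'cx': 286.9208765197544, 'cy': 201.12351777828334, 'xyz': array([-0.12892549,  1.04664626,  1.05049745]), 'attitude': array([ 0.31554636, -1.17138044, -2.35185288]), 'f': np.float64(476.27570794316415), 'R': array([[-0.85310255,  0.32318274, -0.40959608],
       [-0.52162359, -0.51150158,  0.68284329],
       [ 0.01117413,  0.79619033,  0.60494305]])}
top {'vfov': 47.29915993142701, 'cx': 282.8599178931597, 'cy': 209.01979801013903, 'xyz': array([0.33248951, 0.01446876, 1.41656787]), 'attitude': array([ 0.11685014, -0.11563482, -1.59213214]), 'f': np.float64(479.5394784174619), 'R': array([[-0.02430766,  0.98883859, -0.1469945 ],
       [-0.99970122, -0.02442124,  0.00103228],
       [-0.00256903,  0.14697567,  0.98913677]])}
{'t': 0.1, 'q': array([ 1.14588846e+00,  8.78749427e-02,  1.37205085e+00, -1.89243566e-05,
        1.68361183e+00, -1.03126761e-01]), 'qvel': array([-8.43019136e-05, -7.12649331e-04, -4.52485662e-03,  6.10451059e-07,
       -8.26729645e-04,  3.30026103e-04]), 'joint_efforts': array([ 2.25839314e-03, -3.41247761e+01, -3.03303766e+01,  7.19900848e-02,
        3.03477456e-02, -8.35756646e-05]), 'tool_pos': array([0.1737748 , 0.52134056, 0.21545109]), 'orientation': array([-5.03199380e-01, -3.10053403e+00,  2.95653995e-03]), 'ft_force': array([-0.51302224, -0.17811457, -0.24582731]), 'torque': array([ 0.00643458, -0.00349989,  0.01237287]), 'grip_width': 0.09397958262283586}
```

View pics/scene1.png

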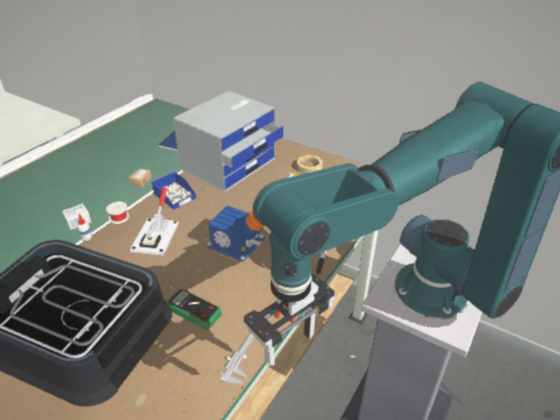

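View pics/top1.png

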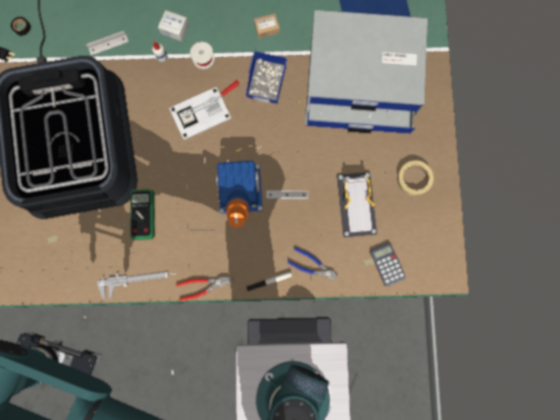

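```bash
python3 - <<'E'
from h import *
c=dict(np.load('pics/top1.npz')); P=cloud(c); hsv=cv2.cvtColor(c['color'],cv2.COLOR_RGB2HSV)
H,S,V=[hsv[...,i] for i in range(3)]
def reg(u0,u1,v0,v1):
    m=np.zeros((420,560),bool); m[v0:v1,u0:u1]=1; return m
z=P[...,2]
m=(H>3)&(H<14)&(S>190)&(V>80)&reg(220,255,195,232)&(z>.1)
v,u=np.nonzero(m); print('cap',m.sum(),P[m].min(0),P[m].max(0),u.min(),u.max(),v.min(),v.max())
# fit top plane of cap: highest pts
Q=P[m]
for lo in np.arange(.12,.22,.01):
    s=(Q[:,2]>=lo)&(Q[:,2]<lo+.01)
    if s.any(): print(round(lo,3),s.sum(),Q[s].mean(0).round(4),np.ptp(Q[s],axis=0).round(4))
m=(H>100)&(H<125)&(S>120)&reg(205,275,150,220)
for lo,hi in((.09,.115),(-.01,.03)):
    s=m&(z>lo)&(z<hi); pts=P[s][:,:2].astype(np.float32)
    if s.sum()>5:
        r=cv2.minAreaRect(pts*1000); print('gear',lo,s.sum(),r,np.median(z[s]))
m=reg(330,385,160,245)&(z>.022)&(z<.04)&(S<60); r=cv2.minAreaRect((P[m][:,:2]*1000).astype(np.float32)); print('plat',m.sum(),r,np.median(z[m]))
m=reg(330,385,160,245)&(z<.025)&(V<80);r=cv2.minAreaRect((P[m][:,:2]*1000).astype(np.float32)); print('foot',m.sum(),r,np.median(z[m]))
m=reg(330,385,160,245)&(H>15)&(H<32)&(S>150)&(V>100)&(z>.025);print('yel',m.sum(),P[m].min(0),P[m].max(0))
print(np.median(z[240:280,100:220]))
I=cv2.cvtColor(c['color'],cv2.COLOR_RGB2BGR)
A=cv2.resize(I[140:250,200:290],None,fx=4.4,fy=4.4,interpolation=cv2.INTER_CUBIC);B=cv2.resize(I[140:250,315:400],None,fx=4.4,fy=4.4,interpolation=cv2.INTER_CUBIC)
cv2.imwrite('pics/crop1.png',np.hstack([A,B]))
E
```

```text
cap 324 [0.33248951 0.01446876 0.13782685] [0.54643085 0.15935233 1.41656787] 228 246 201 226
0.13 3 [0.5251 0.1152 0.1383] [0.041  0.0054 0.0009]
0.14 37 [0.5305 0.1234 0.1458] [0.0436 0.0425 0.0096]
0.15 84 [0.5288 0.1343 0.156 ] [0.0369 0.0479 0.0098]
0.16 74 [0.517  0.1366 0.1644] [0.0627 0.0427 0.0099]
0.17 79 [0.4969 0.1342 0.1754] [0.0422 0.0395 0.0098]
0.18 44 [0.5004 0.1382 0.1831] [0.024  0.0363 0.0076]
gear 0.09 1305 ((603.9027099609375, 140.23768615722656), (126.88143157958984, 103.5142593383789), 3.1556177139282227) 0.09976696916187366
gear -0.01 66 ((579.083251953125, 112.99638366699219), (80.55773162841797, 156.9745330810547), 44.28831100463867) 0.01007890455937921
plat 1052 ((549.5066528320312, -205.27664184570312), (163.2784423828125, 69.3140640258789), 5.588670253753662) 0.029532315998639813
foot 113 ((619.0882568359375, -182.17904663085938), (49.61741638183594, 113.73640441894531), 52.73505401611328) 0.006961705069582935
yel 31 [ 0.53643204 -0.24618731  0.03902467] [ 0.61038332 -0.16559429  0.05997499]
-0.0005794988389843381
```

View pics/crop1.png

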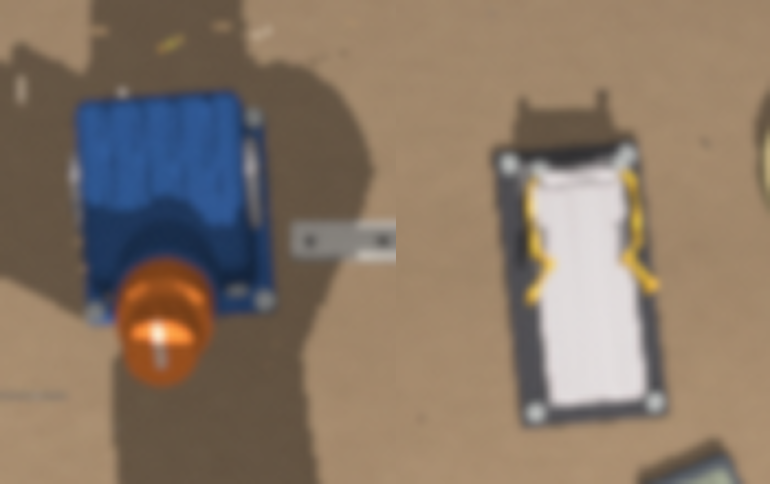

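The top view shows the cap at about (236,213) on the gearbox (239,185), with the clip stand at (357,204). Its mouth faces the robot and its yaw is about +5.6°. The heights agree with the given sizes, so I move above the cap.

>>> {"name": "play_rows", "arguments": {"dp": [[0, 0, 2], [3, -3.6, 3.4], [10.77, -12.9, 3.5], [10.77, -12.9, 3.5], [10.77, -12.9, 3.5], [10.77, -12.9, 3.5], [10.77, -12.9, 3.5], [10.77, -12.9, 3.5], [10.77, -12.9, 3.5], [10.77, -12.9, 3.5], [10.77, -12.9, 3.5], [10.77, -12.9, 3.5]], "twist": [0, -0.5, -1, -1, -1, -1, -1, -1, -1, -1, -1, -1]}}

```text
t: 1.6
tool_pos: [0.4962, 0.136, 0.3215]
orientation: [-0.662, -3.071, -0.001]
ft_force: [-0.4, -0.9, 0.6]
grip_width: 0.094
```

```bash
python3 - <<'E'
from h import *
s=manip.read_state(); print(s['t'],s['tool_pos'],s['q'],s['ft_force'])
c=cap('wrist'); save(c,'w1.png'); print(c['xyz'],c['R'],c['f']); np.savez('pics/w1.npz',**c)
P=cloud(c); hsv=cv2.cvtColor(c['color'],cv2.COLOR_RGB2HSV);H,S,V=[hsv[...,i] for i in range(3)]
m=(H>3)&(H<15)&(S>170)&(V>60)&(P[...,2]>.1)&(P[...,2]<.22); Q=P[m]; print(m.sum())
for lo in np.arange(.12,.22,.01):
    s=(Q[:,2]>=lo)&(Q[:,2]<lo+.01)
    if s.any(): print(round(lo,3),s.sum(),Q[s].min(0).round(4),Q[s].max(0).round(4))
E
```

```text
1.6 [0.49622728 0.13603509 0.32153247] [ 1.56965168e-01  1.13715832e-02  1.24344650e+00  5.94048205e-04
  1.88695779e+00 -9.89174057e-01] [-0.44113895 -0.8800442   0.57390362]
[0.42886494 0.16746558 0.48931295] [[ 0.41148613 -0.88162385 -0.23112456]
 [ 0.91141492  0.39764136  0.10584981]
 [-0.00141503 -0.2542061   0.96714904]] 290.38056073921933
2065
0.12 5 [0.5247 0.164  0.1282] [0.5395 0.1673 0.1295]
0.13 63 [0.4939 0.1197 0.1303] [0.5516 0.1672 0.1399]
0.14 230 [0.4994 0.1091 0.14  ] [0.5509 0.1669 0.15  ]
0.15 402 [0.5009 0.1104 0.1501] [0.5424 0.1656 0.16  ]
0.16 346 [0.4718 0.1164 0.16  ] [0.537  0.1593 0.17  ]
0.17 603 [0.4765 0.1156 0.17  ] [0.5214 0.1588 0.18  ]
0.18 416 [0.4909 0.1165 0.18  ] [0.5138 0.1568 0.1897]
```

View pics/w1.png

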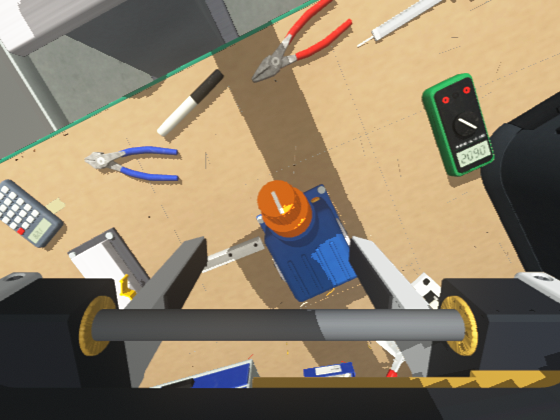

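>>> {"name": "play_rows", "arguments": {"dp": [[0.08, 0.04, -1.8], [0.08, 0.04, -3.6], [0.08, 0.04, -5], [0.08, 0.04, -5.45], [0.08, 0.04, -5.45], [0.08, 0.04, -5.45]], "twist": [0, 0, 0, 0, 0, 0], "gripper": 66}}

```text
t: 2.4
tool_pos: [0.5004, 0.1365, 0.1601]
orientation: [0.663, 3.067, 0.002]
ft_force: [-0.6, 1.9, -0.5]
grip_width: 0.0662
```

>>> {"name": "play_rows", "arguments": {"dp": [[0, 0, 0], [0, 0, 0], [0, 0, 0], [0, 0, 0]], "twist": [0, 0, 0, 0], "gripper": 30, "force": 18}}

```text
t: 2.9
tool_pos: [0.5013, 0.1386, 0.1604]
orientation: [0.662, 3.066, 0.011]
ft_force: [1.2, 7.3, -0.1]
grip_width: 0.0594
```

```bash
python3 - <<'E'
from h import *
c=cap('wrist'); save(c,'w2.png'); print(manip.read_state())
E
```

```text
{'t': 2.95, 'q': array([ 0.1573295 ,  0.03309194,  1.53900483,  0.00502312,  1.5626478 ,
       -0.98833695]), 'qvel': array([ 0.00057017, -0.0008367 , -0.00092458, -0.00048882, -0.00160055,
        0.00037121]), 'joint_efforts': array([ -3.35593253, -31.13209605, -28.46341431,  -2.33777516,
         1.08685087,   0.14424388]), 'tool_pos': array([0.50133108, 0.13856655, 0.16038155]), 'orientation': array([0.66184314, 3.06639123, 0.01122902]), 'ft_force': array([ 1.69076485,  6.51071524, -0.33101243]), 'torque': array([ 1.54551612, -0.41339395,  0.10447629]), 'grip_width': 0.058908926898507255}
```

View pics/w2.png

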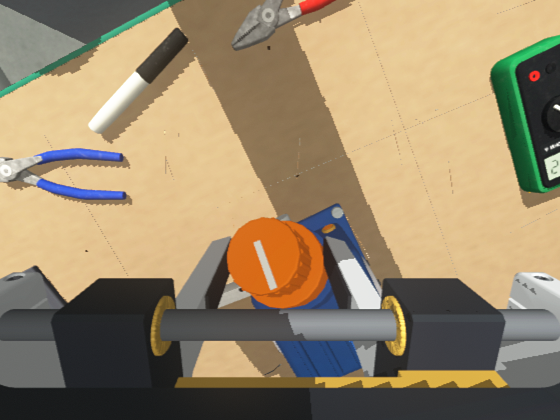

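The wrist view shows the pads at width 59, so the lower finger is on the skirt rather than the grip. I open, move up along the axis and grip again.

>>> {"name": "play_rows", "arguments": {"dp": [[0, 0, 0], [-0.2, -0.05, 0.2], [-0.2, -0.05, 0.2]], "twist": [0, 0.2, 0.3], "gripper": 68}}

```text
t: 3.32
tool_pos: [0.4934, 0.1337, 0.1653]
orientation: [0.616, 3.079, -0.002]
ft_force: [0.0, 0.0, 0.5]
grip_width: 0.068
```

>>> {"name": "play_rows", "arguments": {"dp": [[0, 0, 0], [0, 0, 0], [0, 0, 0], [0, 0, 0]], "twist": [0, 0, 0, 0], "gripper": 30, "force": 18}}

```text
t: 3.82
tool_pos: [0.494, 0.1357, 0.1644]
orientation: [0.615, 3.08, 0.004]
ft_force: [1.8, 6.1, 1.5]
grip_width: 0.0491
```

>>> {"name": "play_rows", "arguments": {"dp": [[0, 0.03, 0], [-0.01, 0.05, 0.02], [-0.02, 0.05, 0.03], [-0.03, 0.05, 0.04], [-0.04, 0.05, 0.05], [-0.04, 0.05, 0.06], [-0.05, 0.05, 0.07]], "twist": [1.2, 2.6, 4, 5.4, 6.8, 8.2, 8.5]}}

```text
t: 4.7
tool_pos: [0.4906, 0.1291, 0.1669]
orientation: [0.761, -3.04, 0.021]
ft_force: [-5.0, -12.8, 7.0]
grip_width: 0.0444
```

```bash
python3 - <<'E'
from h import *
c=cap('wrist'); save(c,'w3.png'); s=manip.read_state();print(s['ft_force'],s['torque'],s['grip_width'])
E
```

```text
[ -6.25393492 -11.50760953   7.13295658] [-2.72417824  0.84912602 -0.6980213 ] 0.04467852490441378
```

View pics/w3.png

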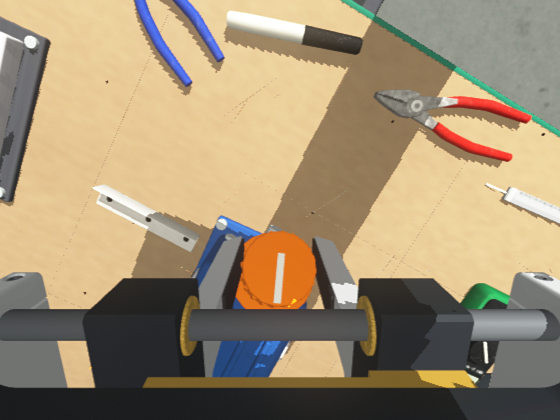

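```bash
cat >> h.py <<'E'
YAW=np.radians(3.2); s35,c35=np.sin(np.radians(35)),np.cos(np.radians(35))
A=np.array([-s35*np.cos(YAW),-s35*np.sin(YAW),c35]); F=np.array([.5315,.1385,.119])
EX=np.array([c35*np.cos(YAW),c35*np.sin(YAW),s35]); EY=np.cross(A,EX)
def pointer(c):
    """angle of the white pointer about A, axial height of the top, its centre"""
    P=cloud(c); hsv=cv2.cvtColor(c['color'],cv2.COLOR_RGB2HSV);H,S,V=[hsv[...,i] for i in range(3)]
    D=P-F; ax=D@A; r=np.hypot(D@EX,D@EY)
    o=(H>2)&(H<16)&(S>150)&(ax>.05)&(ax<.12)&(r<.032)&(c['depth']>0)
    top=np.percentile(ax[o],95); t=(abs(ax-top)<.006)&(r<.03)
    w=t&(S<110)&(V>130)&(r<.022); ot=o&t
    p=np.c_[(D@EX)[w],(D@EY)[w]]; q=np.c_[(D@EX)[ot|w],(D@EY)[ot|w]]
    m=p.mean(0); u=np.linalg.svd(p-m)[2][0]; cc=(q.min(0)+q.max(0))/2
    if u@(m-cc)<0:u=-u
    return dict(n=len(p),ang=np.degrees(np.arctan2(u[1],u[0])).round(1),top=top.round(4),ctr=cc.round(4),ext=np.ptp(q,axis=0).round(4),m=(m-cc).round(4))
E
python3 - <<'E'
from h import *
print(pointer(dict(np.load('pics/w1.npz'))))
print(pointer(cap('wrist')))
E
```

```text
{'n': 90, 'ang': np.float64(0.6), 'top': np.float64(0.0732), 'ctr': array([-0.0012,  0.0007]), 'ext': array([0.044 , 0.0437]), 'm': array([ 0.0066, -0.0003])}
{'n': 372, 'ang': np.float64(8.9), 'top': np.float64(0.0765), 'ctr': array([ 0.0011, -0.0043]), 'ext': array([0.0444, 0.044 ]), 'm': array([0.0058, 0.0014])}
```

The pointer turned only about 9° on that 51° stroke. The pads slip and tilt the cap sideways when they sit far from square, so I change to short strokes near square.

>>> {"name": "play_rows", "arguments": {"dp": [[0, 0, 0], [0, 0, 0], [0, 0, 0], [0, 0, -0.05], [0, 0, -0.05], [0, 0, -0.05], [0, 0, -0.05]], "twist": [0, 0, -1.7, -3.4, -5.1, -6.5, -6.5], "gripper": 62}}

```text
t: 5.68
tool_pos: [0.4917, 0.1361, 0.1642]
orientation: [-0.288, -3.128, 0.001]
ft_force: [0.2, -0.3, 0.4]
grip_width: 0.0622
```

```bash
python3 - <<'E'
from h import *
print(pointer(cap('wrist')))
s=manip.read_state(); p=s['tool_pos']; g=p+[0,0,.008]; d=g-F; print(p,d@A,d@EX,d@EY,s['ft_force'])
R_=R.from_rotvec(s['orientation']).as_matrix(); print(np.degrees(np.arctan2(R_[1,1],R_[0,1])))
E
```

```text
{'n': 357, 'ang': np.float64(18.2), 'top': np.float64(0.0731), 'ctr': array([-0.0012,  0.0009]), 'ext': array([0.0443, 0.0453]), 'm': array([0.0056, 0.0017])}
[0.49177545 0.13608166 0.16425891] 0.06645411320654743 -0.0020522298197181467 -0.00019708273114871097 [-0.59392809  0.3963045   0.80551721]
79.5284730580512
```

>>> {"name": "play_rows", "arguments": {"dp": [[0.12, 0.02, -0.13], [0.12, 0.02, -0.13], [0.12, 0.02, -0.13], [0.12, 0.02, -0.13], [0.11, 0.02, -0.12], [0.1, 0.02, -0.11], [0.1, 0.02, -0.1], [0.1, 0.02, -0.1]], "twist": [0, 0, 0, 0, 1.6, 3.2, 4.7, 4.7], "gripper": 30, "force": 15}}

```text
t: 6.72
tool_pos: [0.4947, 0.1329, 0.1626]
orientation: [0.476, -3.104, 0.012]
ft_force: [-1.9, -7.0, 3.4]
grip_width: 0.0446
```

>>> {"name": "play_rows", "arguments": {"dp": [[0, 0, 0], [0, 0, 0], [0, 0, 0], [0, 0, 0], [0, 0, 0]], "twist": [0, -1.6, -3.2, -4.7, -4.7], "gripper": 60}}

```text
t: 7.35
tool_pos: [0.495, 0.1369, 0.1617]
orientation: [0.288, 3.128, 0.001]
ft_force: [-0.8, -1.3, 0.0]
grip_width: 0.0603
```

```bash
python3 - <<'E'
from h import *
print(pointer(cap('wrist')))
s=manip.read_state(); p=s['tool_pos']; g=p+[0,0,.008]; d=g-F; print(p,d@A,d@EX,d@EY,s['ft_force'])
E
```

```text
{'n': 371, 'ang': np.float64(29.1), 'top': np.float64(0.073), 'ctr': array([-0.0017,  0.0009]), 'ext': array([0.045 , 0.0449]), 'm': array([0.0056, 0.0028])}
[0.49502291 0.13686131 0.16171245] 0.06248345029369312 -0.0008211539013732776 0.00040007381951556736 [-0.0778002  -0.28156932  1.01167037]
```

>>> {"name": "play_rows", "arguments": {"dp": [[0, 0, 0], [0, 0, 0], [0, 0, 0], [0, 0.05, 0], [-0.01, 0.1, 0.01], [-0.01, 0.15, 0.02], [-0.02, 0.2, 0.03], [-0.02, 0.2, 0.03]], "twist": [0, 0, 0, 1.7, 3.4, 5.1, 6.5, 6.5], "gripper": 30, "force": 40}}

```text
t: 8.4
tool_pos: [0.4926, 0.1298, 0.1665]
orientation: [0.753, -3.04, 0.04]
ft_force: [-12.8, -26.4, 18.6]
grip_width: 0.0439
```

>>> {"name": "play_rows", "arguments": {"dp": [[0, -0.2, 0], [0, -0.2, 0], [0, -0.2, 0], [0, -0.2, 0], [0, -0.2, 0], [0, -0.2, 0]], "twist": [0, -1.6, -3.2, -4.8, -6.5, -6.5], "gripper": 60}}

```text
t: 9.15
tool_pos: [0.4944, 0.1366, 0.1623]
orientation: [-0.287, -3.128, -0.0]
ft_force: [0.2, 0.0, 0.3]
grip_width: 0.06
```

```bash
python3 - <<'E'
from h import *
print(pointer(cap('wrist')))
s=manip.read_state(); p=s['tool_pos']; g=p+[0,0,.008]; d=g-F; print(p,d@A,d@EX,d@EY,s['ft_force'])
E
```

```text
{'n': 361, 'ang': np.float64(46.2), 'top': np.float64(0.0736), 'ctr': array([-0.0015,  0.0001]), 'ext': array([0.0447, 0.045 ]), 'm': array([0.0041, 0.0044])}
[0.49436915 0.13665726 0.16230195] 0.06334727173326535 -0.0010270568999740297 0.000232829889774336 [ 0.09757048 -0.69430912 -0.29525772]
```

>>> {"name": "play_rows", "arguments": {"dp": [[0, 0, 0], [0, 0, 0], [0, 0, 0], [0, 0.02, 0], [-0.01, 0.04, 0.01], [-0.01, 0.06, 0.02], [-0.02, 0.08, 0.03], [-0.02, 0.1, 0.03]], "twist": [0, 0, 0, 1.7, 3.4, 5.1, 6.8, 7], "gripper": 30, "force": 30}}

```text
t: 10.2
tool_pos: [0.4924, 0.1289, 0.1667]
orientation: [0.836, -3.019, 0.033]
ft_force: [-10.7, -23.1, 16.3]
grip_width: 0.0446
```

>>> {"name": "play_rows", "arguments": {"dp": [[0, -0.1, 0], [0, -0.1, 0], [0, -0.1, 0], [0, -0.1, 0], [0, -0.1, 0], [0, -0.1, 0]], "twist": [0, -1.7, -3.4, -5.1, -6.8, -7], "gripper": 60}}

```text
t: 10.95
tool_pos: [0.4938, 0.1368, 0.1633]
orientation: [0.289, 3.128, 0.001]
ft_force: [0.1, 0.1, 0.6]
grip_width: 0.0599
```

>>> {"name": "play_rows", "arguments": {"dp": [[0, 0, 0], [0, 0, 0], [0, 0, 0], [0, 0.02, 0], [-0.01, 0.04, 0.01], [-0.01, 0.06, 0.02], [-0.02, 0.08, 0.03], [-0.02, 0.1, 0.03]], "twist": [0, 0, 0, 1.7, 3.4, 5.1, 6.8, 7], "gripper": 30, "force": 30}}

```text
t: 11.95
tool_pos: [0.4915, 0.1295, 0.1673]
orientation: [0.837, -3.019, 0.031]
ft_force: [-11.5, -23.5, 14.4]
grip_width: 0.0443
```

>>> {"name": "play_rows", "arguments": {"dp": [[0, -0.1, 0], [0, -0.1, 0], [0, -0.1, 0], [0, -0.1, 0], [0, -0.1, 0], [0, -0.1, 0]], "twist": [0, -1.7, -3.4, -5.1, -6.8, -7], "gripper": 60}}

```text
t: 12.7
tool_pos: [0.4933, 0.1368, 0.1642]
orientation: [0.289, 3.128, 0.001]
ft_force: [-0.8, 0.3, -0.1]
grip_width: 0.0601
```

>>> {"name": "play_rows", "arguments": {"dp": [[0, 0, 0], [0, 0, 0], [0, 0, 0], [0, 0.02, 0], [-0.01, 0.04, 0.01], [-0.01, 0.06, 0.02], [-0.02, 0.08, 0.03], [-0.02, 0.1, 0.03]], "twist": [0, 0, 0, 1.7, 3.4, 5.1, 6.8, 7], "gripper": 30, "force": 30}}

```text
t: 13.7
tool_pos: [0.4915, 0.1296, 0.1678]
orientation: [0.837, -3.02, 0.031]
ft_force: [-9.0, -21.3, 14.0]
grip_width: 0.0442
```

>>> {"name": "play_rows", "arguments": {"dp": [[0, -0.1, 0], [0, -0.1, 0], [0, -0.1, 0], [0, -0.1, 0], [0, -0.1, 0], [0, -0.1, 0]], "twist": [0, -1.7, -3.4, -5.1, -6.8, -7], "gripper": 60}}

```text
t: 14.45
tool_pos: [0.4926, 0.1368, 0.165]
orientation: [-0.289, -3.128, -0.0]
ft_force: [-0.1, -0.6, -0.1]
grip_width: 0.06
```

```bash
python3 - <<'E'
from h import *
print(pointer(cap('wrist')))
s=manip.read_state(); p=s['tool_pos']; g=p+[0,0,.008]; d=g-F; print(s['t'],p,d@A,d@EX,d@EY,s['ft_force'])
E
```

```text
{'n': 343, 'ang': np.float64(88.1), 'top': np.float64(0.0759), 'ctr': array([-0.002 ,  0.0016]), 'ext': array([0.0448, 0.0451]), 'm': array([-0.0003,  0.0058])}
14.5 [0.49258679 0.136725   0.1650676 ] 0.06663131812842962 -0.00089539881420077 0.00039996623002062345 [ 0.43602485 -0.44925075  0.14665775]
```

>>> {"name": "play_rows", "arguments": {"dp": [[0, 0, 0], [0, 0, 0], [0, 0, 0], [0, 0.02, 0], [-0.01, 0.04, 0.01], [-0.01, 0.06, 0.02], [-0.02, 0.08, 0.02], [-0.02, 0.1, 0.02]], "twist": [-1, -1, -1, 0.7, 2.4, 4.1, 5.8, 7], "gripper": 30, "force": 25}}

```text
t: 15.5
tool_pos: [0.4878, 0.1299, 0.1679]
orientation: [0.842, -3.011, 0.028]
ft_force: [-16.1, -21.2, 18.5]
grip_width: 0.0439
```

>>> {"name": "play_rows", "arguments": {"dp": [[0, -0.1, 0], [0, -0.1, 0], [0, -0.1, 0], [0, -0.1, 0], [0, -0.1, 0], [0, -0.1, 0]], "twist": [0, -1.7, -3.4, -5.1, -6.8, -8], "gripper": 60}}

```text
t: 16.25
tool_pos: [0.4921, 0.1366, 0.1657]
orientation: [0.459, 3.108, 0.0]
ft_force: [0.0, 0.0, -0.3]
grip_width: 0.0602
```

>>> {"name": "play_rows", "arguments": {"dp": [[0, 0, 0], [0, 0, 0], [0, 0, 0], [0, 0.02, 0], [-0.01, 0.04, 0.01], [-0.01, 0.06, 0.02], [-0.02, 0.08, 0.02], [-0.02, 0.1, 0.02]], "twist": [0, 0, 0, 1.7, 3.4, 5.1, 6.8, 8], "gripper": 30, "force": 25}}

```text
t: 17.25
tool_pos: [0.488, 0.1291, 0.1687]
orientation: [0.84, -3.013, 0.031]
ft_force: [-15.7, -25.0, 18.2]
grip_width: 0.0441
```

>>> {"name": "play_rows", "arguments": {"dp": [[0, -0.1, 0], [0, -0.1, 0], [0, -0.1, 0], [0, -0.1, 0], [0, -0.1, 0], [0, -0.1, 0]], "twist": [0, -1.7, -3.4, -5.1, -6.8, -8], "gripper": 60}}

```text
t: 18.0
tool_pos: [0.4914, 0.1366, 0.1662]
orientation: [-0.46, -3.108, -0.0]
ft_force: [-0.2, 0.1, 0.7]
grip_width: 0.0601
```

>>> {"name": "play_rows", "arguments": {"dp": [[0, 0, 0], [0, 0, 0], [0, 0, 0], [0, 0.02, 0], [-0.01, 0.04, 0.01], [-0.01, 0.06, 0.02], [-0.02, 0.08, 0.02], [-0.02, 0.1, 0.02]], "twist": [0, 0, 0, 1.7, 3.4, 5.1, 6.8, 8], "gripper": 30, "force": 25}}

```text
t: 19.0
tool_pos: [0.4868, 0.1295, 0.1689]
orientation: [0.84, -3.011, 0.029]
ft_force: [-13.7, -22.5, 14.7]
grip_width: 0.0447
```

>>> {"name": "play_rows", "arguments": {"dp": [[0, -0.1, 0], [0, -0.1, 0], [0, -0.1, 0], [0, -0.1, 0], [0, -0.1, 0], [0, -0.1, 0]], "twist": [0, -1.7, -3.4, -5.1, -6.8, -8], "gripper": 60}}

```text
t: 19.75
tool_pos: [0.4909, 0.1366, 0.1668]
orientation: [0.46, 3.108, 0.0]
ft_force: [0.1, -0.3, 0.6]
grip_width: 0.0599
```

```bash
python3 - <<'E'
from h import *
print(pointer(cap('wrist')))
s=manip.read_state(); p=s['tool_pos']; g=p+[0,0,.008]; d=g-F; print(s['t'],p,d@A,d@EX,d@EY,s['ft_force'])
E
```

```text
{'n': 301, 'ang': np.float64(114.2), 'top': np.float64(0.078), 'ctr': array([-0.0064, -0.0003]), 'ext': array([0.0441, 0.0442]), 'm': array([-0.003 ,  0.0043])}
19.8 [0.49086615 0.13662895 0.16678717] 0.06902835806353132 -0.0013207513573790044 0.00040010611081166817 [ 0.01362181 -0.5115901   0.22043912]
```

>>> {"name": "play_rows", "arguments": {"dp": [[-0.05, 0, -0.12], [-0.05, 0, -0.12], [-0.05, 0, -0.12], [-0.05, 0, -0.12], [-0.05, 0.08, -0.12], [-0.05, 0.16, -0.11], [-0.05, 0.25, -0.1], [-0.05, 0.3, -0.1], [-0.05, 0.3, -0.1]], "twist": [1.3, 1.3, 1.3, 1.3, 2.8, 4.3, 5.8, 7.2, 7.2], "gripper": 30, "force": 40}}

```text
t: 20.92
tool_pos: [0.4854, 0.1327, 0.166]
orientation: [0.702, -3.046, 0.039]
ft_force: [-15.3, -27.4, 15.9]
grip_width: 0.0442
```

```bash
python3 - <<'E'
from h import *
c=cap('wrist'); save(c,'w4.png'); print(pointer(c))
c=cap('scene');cv2.imwrite('pics/s4.png',cv2.resize(cv2.cvtColor(c['color'],cv2.COLOR_RGB2BGR)[180:280,180:300],None,fx=5,fy=5))
E
```

```text
{'n': 320, 'ang': np.float64(123.7), 'top': np.float64(0.0769), 'ctr': array([-0.0017,  0.0002]), 'ext': array([0.0447, 0.0444]), 'm': array([-0.0036,  0.0045])}
```

>>> {"name": "play_rows", "arguments": {"dp": [[0, -0.3, 0], [0, -0.3, 0], [0, -0.3, 0], [0, -0.3, 0], [0, -0.3, 0], [0, -0.3, 0]], "twist": [0, -1.5, -3, -4.5, -5.9, -5.9], "gripper": 60}}

```text
t: 21.78
tool_pos: [0.4896, 0.1367, 0.1642]
orientation: [0.24, 3.132, 0.001]
ft_force: [-0.6, -1.1, 0.0]
grip_width: 0.0599
```

```bash
python3 - <<'E'
from h import *
print(pointer(cap('wrist')))
s=manip.read_state(); p=s['tool_pos']; g=p+[0,0,.008]; d=g-F; print(s['t'],p,d@A,d@EX,d@EY,s['ft_force'])
E
```

```text
{'n': 329, 'ang': np.float64(123.6), 'top': np.float64(0.0782), 'ctr': array([-0.0048, -0.0004]), 'ext': array([0.0444, 0.0445]), 'm': array([-0.0037,  0.0042])}
21.825 [0.48955678 0.13669858 0.16418612] 0.06764532791095905 -0.003880364376734658 0.0005427220032798742 [-0.17690434  0.1287982  -0.00375517]
```

View pics/w4.png

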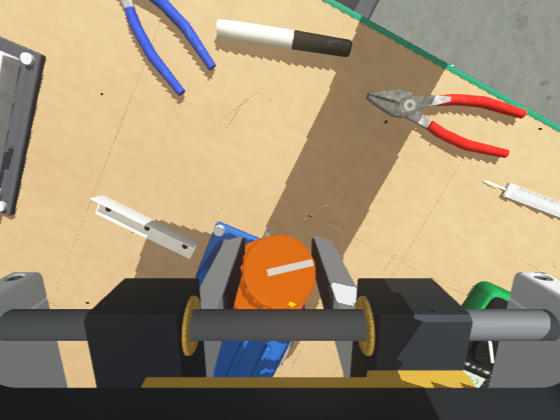

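>>> {"name": "play_rows", "arguments": {"dp": [[0, 0, 0], [0, 0, 0], [0, 0, 0], [-0.03, 0.05, 0.05], [-0.08, 0.1, 0.1], [-0.12, 0.15, 0.15], [-0.16, 0.2, 0.2], [-0.16, 0.2, 0.2]], "twist": [0, 0, 0, 1.6, 3.1, 4.6, 6, 6], "gripper": 30, "force": 20}}

```text
t: 22.82
tool_pos: [0.4826, 0.1363, 0.1704]
orientation: [0.732, -3.047, 0.019]
ft_force: [-7.4, -14.9, 6.3]
grip_width: 0.0398
```

>>> {"name": "play_rows", "arguments": {"dp": [[0.14, -0.2, -0.18], [0.14, -0.2, -0.18], [0.14, -0.2, -0.18], [0.14, -0.2, -0.18], [0.14, -0.2, -0.18], [0.14, -0.2, -0.18]], "twist": [0, -1.5, -3, -4.5, -6, -6], "gripper": 60}}

```text
t: 23.58
tool_pos: [0.4886, 0.1366, 0.1645]
orientation: [-0.239, -3.132, -0.0]
ft_force: [-0.2, -0.3, 0.0]
grip_width: 0.0598
```

```bash
python3 - <<'E'
from h import *
print(pointer(cap('wrist')))
s=manip.read_state(); p=s['tool_pos']; g=p+[0,0,.008]; d=g-F; print(s['t'],p,d@A,d@EX,d@EY,s['ft_force'])
E
```

```text
{'n': 325, 'ang': np.float64(129.4), 'top': np.float64(0.0783), 'ctr': array([-0.004 ,  0.0004]), 'ext': array([0.0443, 0.0452]), 'm': array([-0.004,  0.004])}
23.625 [0.48863605 0.13658156 0.16454456] 0.06846997150514371 -0.004433167836435337 0.00047727895144789365 [ 0.21851681 -0.20938632 -0.42853668]
```

>>> {"name": "play_rows", "arguments": {"dp": [[0.18, 0, 0.03], [0.18, 0, 0.03], [0.18, 0, 0.03], [0.18, 0, 0.03], [0.18, 0.03, 0.03], [0.17, 0.06, 0.04], [0.17, 0.1, 0.05], [0.17, 0.1, 0.05]], "twist": [-0.3, -0.3, -0.3, -0.3, 1.3, 2.9, 4.5, 5.2], "gripper": 30, "force": 20}}

```text
t: 24.62
tool_pos: [0.4911, 0.1321, 0.1661]
orientation: [0.603, -3.073, 0.023]
ft_force: [-6.7, -17.7, 6.9]
grip_width: 0.0454
```

>>> {"name": "play_rows", "arguments": {"dp": [[0, -0.1, 0], [0, -0.1, 0], [0, -0.1, 0], [0, -0.1, 0], [0, -0.1, 0]], "twist": [0, -1.7, -3.4, -5.1, -5.5], "gripper": 60}}

```text
t: 25.25
tool_pos: [0.4932, 0.137, 0.1659]
orientation: [-0.294, -3.127, -0.001]
ft_force: [-0.1, -0.2, -0.1]
grip_width: 0.0598
```

```bash
python3 - <<'E'
from h import *
print(pointer(cap('wrist')))
s=manip.read_state(); p=s['tool_pos']; g=p+[0,0,.008]; d=g-F; print(s['t'],p,d@A,d@EX,d@EY,s['ft_force'])
E
```

```text
{'n': 312, 'ang': np.float64(137.7), 'top': np.float64(0.0794), 'ctr': array([-0.0055, -0.0023]), 'ext': array([0.0446, 0.0442]), 'm': array([-0.0044,  0.0026])}
25.3 [0.49326567 0.13694332 0.16589674] 0.06691474091721364 0.000145399617036498 0.0005800417888912874 [ 0.6754095  -0.63866235 -0.07007796]
```

>>> {"name": "play_rows", "arguments": {"dp": [[-0.05, 0, 0.03], [-0.05, 0, 0.03], [-0.05, 0, 0.03], [-0.05, 0.03, 0.04], [-0.06, 0.06, 0.05], [-0.06, 0.1, 0.06], [-0.06, 0.1, 0.06]], "twist": [1.5, 1.5, 1.5, 3.2, 4.9, 6.5, 7.7], "gripper": 30, "force": 25}}

```text
t: 26.18
tool_pos: [0.4887, 0.1273, 0.1687]
orientation: [0.943, -2.979, 0.035]
ft_force: [-14.4, -29.8, 12.8]
grip_width: 0.0458
```

>>> {"name": "play_rows", "arguments": {"dp": [[0, -0.1, 0], [0, -0.1, 0], [0, -0.1, 0], [0, -0.1, 0], [0, -0.1, 0]], "twist": [0, -1.7, -3.4, -5.1, -6.2], "gripper": 56}}

```text
t: 26.8
tool_pos: [0.4918, 0.1368, 0.1676]
orientation: [-0.054, -3.141, -0.001]
ft_force: [0.4, -0.2, -0.3]
grip_width: 0.0557
```

```bash
python3 - <<'E'
from h import *
print(pointer(cap('wrist')))
s=manip.read_state(); p=s['tool_pos']; g=p+[0,0,.008]; d=g-F; print(s['t'],p,d@A,d@EX,d@EY,s['ft_force'])
E
```

```text
{'n': 330, 'ang': np.float64(149.3), 'top': np.float64(0.0793), 'ctr': array([-0.0036, -0.0009]), 'ext': array([0.0446, 0.045 ]), 'm': array([-0.0049,  0.0025])}
26.85 [0.49188074 0.13682114 0.16767172] 0.0691657479157555 2.5198823880353085e-05 0.0005353623623987815 [-1.13497649 -0.08425803 -0.41391359]
```

>>> {"name": "play_rows", "arguments": {"dp": [[0, 0, 0], [0, 0, 0], [-0.03, -0.06, 0.01], [-0.06, -0.13, 0.03], [-0.1, -0.2, 0.06], [-0.12, -0.25, 0.08], [-0.12, -0.25, 0.08]], "twist": [0, 0, 1.7, 3.4, 5.1, 6.2, 6.2], "gripper": 30, "force": 25}}

```text
t: 27.72
tool_pos: [0.4919, 0.122, 0.1714]
orientation: [-0.951, 2.99, -0.025]
ft_force: [6.4, -14.3, 0.9]
grip_width: 0.044
```

>>> {"name": "play_rows", "arguments": {"dp": [[0.1, 0.25, -0.06], [0.1, 0.25, -0.06], [0.1, 0.25, -0.06], [0.1, 0.25, -0.06], [0.1, 0.25, -0.06]], "twist": [0, -1.7, -3.4, -5.1, -6.2], "gripper": 56}}

```text
t: 28.35
tool_pos: [0.4914, 0.1366, 0.1685]
orientation: [-0.05, -3.141, -0.0]
ft_force: [-0.3, -0.2, 0.4]
grip_width: 0.0559
```

```bash
python3 - <<'E'
from h import *
print(pointer(cap('wrist')))
s=manip.read_state(); p=s['tool_pos']; g=p+[0,0,.008]; d=g-F; print(s['t'],p,d@A,d@EX,d@EY,s['ft_force'])
E
```

```text
{'n': 310, 'ang': np.float64(172.8), 'top': np.float64(0.0805), 'ctr': array([-0.0035, -0.0037]), 'ext': array([0.0436, 0.0443]), 'm': array([-0.0052,  0.0001])}
28.4 [0.49135942 0.13662613 0.16847538] 0.07012886326839203 5.087168952930474e-05 0.0003697564982624792 [-0.14509315 -0.97539668  0.27228558]
```

Letting the tool follow the cap sideways more than doubles the turn, to 23° for this stroke. I continue that way.

>>> {"name": "play_rows", "arguments": {"dp": [[0, 0, 0], [0, 0, 0], [-0.02, -0.1, 0.01], [-0.05, -0.2, 0.03], [-0.08, -0.3, 0.06], [-0.1, -0.38, 0.08], [-0.1, -0.38, 0.08]], "twist": [0, 0, 1.7, 3.4, 5.1, 6.4, 6.4], "gripper": 30, "force": 25}}

```text
t: 29.28
tool_pos: [0.4926, 0.1194, 0.172]
orientation: [-0.984, 2.977, -0.022]
ft_force: [7.4, -12.1, -1.5]
grip_width: 0.0436
```

>>> {"name": "play_rows", "arguments": {"dp": [[0.08, 0.38, -0.05], [0.08, 0.38, -0.05], [0.08, 0.38, -0.05], [0.08, 0.38, -0.05], [0.08, 0.38, -0.05]], "twist": [0, -1.7, -3.4, -5.1, -6.4], "gripper": 56}}

```text
t: 29.9
tool_pos: [0.4908, 0.1368, 0.1694]
orientation: [0.05, 3.141, 0.001]
ft_force: [0.2, -0.1, 0.0]
grip_width: 0.0561
```

```bash
python3 - <<'E'
from h import *
print(pointer(cap('wrist')))
s=manip.read_state(); p=s['tool_pos']; g=p+[0,0,.008]; d=g-F; print(s['t'],p,d@A,d@EX,d@EY,s['ft_force'])
E
```

```text
{'n': 327, 'ang': np.float64(-162.5), 'top': np.float64(0.082), 'ctr': array([-0.0019, -0.0002]), 'ext': array([0.0443, 0.0451]), 'm': array([-0.0057, -0.0015])}
29.95 [0.49081866 0.13677451 0.16935736] 0.07115627213148788 0.00012126151791672199 0.0005480932457588437 [-0.11126013 -0.67062702  0.72651983]
```

>>> {"name": "play_rows", "arguments": {"dp": [[0, 0, 0], [0, 0, 0], [-0.03, -0.1, 0.01], [-0.06, -0.2, 0.03], [-0.1, -0.3, 0.06], [-0.13, -0.4, 0.08], [-0.13, -0.4, 0.08]], "twist": [0, 0, 1.7, 3.4, 5.1, 6.4, 6.4], "gripper": 30, "force": 25}}

```text
t: 30.82
tool_pos: [0.491, 0.1191, 0.1728]
orientation: [-0.985, 2.977, -0.021]
ft_force: [7.8, -10.0, -2.3]
grip_width: 0.0437
```

>>> {"name": "play_rows", "arguments": {"dp": [[0.11, 0.4, -0.05], [0.11, 0.4, -0.05], [0.11, 0.4, -0.05], [0.11, 0.4, -0.05], [0.11, 0.4, -0.05]], "twist": [0, -1.7, -3.4, -5.1, -6], "gripper": 56}}

```text
t: 31.45
tool_pos: [0.4902, 0.1366, 0.1703]
orientation: [-0.018, 3.141, 0.0]
ft_force: [0.1, -0.0, -0.2]
grip_width: 0.0561
```

```bash
python3 - <<'E'
from h import *
print(pointer(cap('wrist')))
s=manip.read_state(); p=s['tool_pos']; g=p+[0,0,.008]; d=g-F; print(s['t'],p,d@A,d@EX,d@EY,s['ft_force'])
E
```

```text
{'n': 336, 'ang': np.float64(-134.9), 'top': np.float64(0.0831), 'ctr': array([-0.0024, -0.0012]), 'ext': array([0.0445, 0.0447]), 'm': array([-0.004 , -0.0038])}
31.5 [0.4901977  0.13665157 0.17027879] 0.07227061582699619 0.00013628348035705343 0.0004600112435735702 [-0.14663261  0.51209699  0.64786276]
```

>>> {"name": "play_rows", "arguments": {"dp": [[0.04, 0, -0.14], [0.04, 0, -0.14], [0.04, 0, -0.14], [0.02, -0.06, -0.12], [0, -0.1, -0.1], [-0.1, -0.07, 0], [-0.25, -0.05, 0.25], [-0.4, -0.05, 0.5], [-0.55, -0.05, 0.7], [-0.55, -0.05, 0.7]], "twist": [0, 0, 0, 1.3, 2, 2, 2, 2, 2, 2], "gripper": 30, "force": 25}}

```text
t: 32.75
tool_pos: [0.4736, 0.1355, 0.1922]
orientation: [-0.35, 3.121, 0.001]
ft_force: [-0.4, -0.5, -0.3]
grip_width: 0.0433
```

```bash
python3 - <<'E'
from h import *
c=cap('wrist');print(pointer(c)); save(c,'w6.png')
c=cap('scene');cv2.imwrite('pics/s6.png',cv2.resize(cv2.cvtColor(c['color'],cv2.COLOR_RGB2BGR)[170:290,190:310],None,fx=4,fy=4))
I=np.hstack([cv2.resize(cv2.imread('pics/w6.png'),(400,300)),cv2.resize(cv2.imread('pics/s6.png'),(300,300))]);cv2.imwrite('pics/m6.png',I)
s=manip.read_state(); p=s['tool_pos'];print(s['t'],p,s['ft_force'])
E
```

```text
{'n': 355, 'ang': np.float64(-125.3), 'top': np.float64(0.1155), 'ctr': array([-0.0025,  0.0008]), 'ext': array([0.044 , 0.0459]), 'm': array([-0.0039, -0.0059])}
32.85 [0.47353334 0.13537193 0.19137664] [ 0.04765999 -0.38859039 -0.7361827 ]
```

View pics/m6.png

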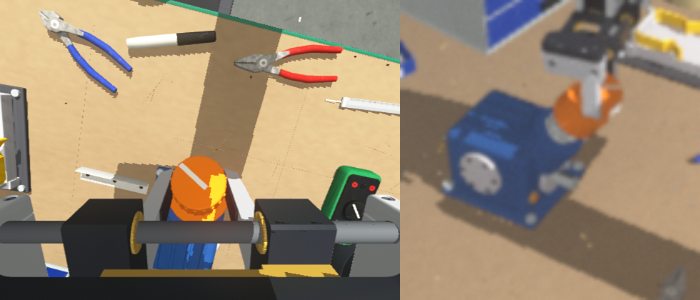

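The cap is free (rise about 43 mm, wrist force near zero), held at its natural 35° lean. I carry it over to the stand's platform.

>>> {"name": "play_rows", "arguments": {"dp": [[-0.3, 0, 0.8], [-0.3, -0.5, 1.5], [-0.1, -2.4, 1.6], [0, -4.3, 1.6], [0, -6.2, 1.6], [0, -8.1, 1.6], [0, -10, 1.4], [0, -11.6, 0.8], [0, -11.6, 0], [0, -11.6, 0], [0, -11.6, 0], [0, -11.6, 0]], "twist": [0, 0, 0, -0.3, -0.6, -0.9, -1.2, -1.2, -1.2, -1.2, -1.2, -1.2], "force": 20}}

```text
t: 34.35
tool_pos: [0.4744, -0.2126, 0.1928]
orientation: [-0.154, 3.136, -0.002]
ft_force: [-0.3, 0.2, -1.1]
grip_width: 0.0435
```

```bash
python3 - <<'E'
from h import *
s=manip.read_state();print(s['t'],s['tool_pos'],s['ft_force'],s['grip_width'],s['q'])
c=cap('wrist'); save(c,'w7.png'); P=cloud(c); hsv=cv2.cvtColor(c['color'],cv2.COLOR_RGB2HSV);H,S,V=[hsv[...,i] for i in range(3)]; z=P[...,2]
m=(S<60)&(V>120)&(z>.022)&(z<.038)&(P[...,1]<-.15)&(P[...,1]>-.26)&(P[...,0]>.42)
n,l,st,_=cv2.connectedComponentsWithStats(m.astype(np.uint8)); k=1+np.argmax(st[1:,4]); m=l==k
r=cv2.minAreaRect((P[m][:,:2]*1000).astype(np.float32)); print('plat',m.sum(),r,np.median(z[m]),P[m].min(0),P[m].max(0))
m=(H>18)&(H<35)&(S>140)&(V>110)&(z>.03)&(z<.062)&(P[...,1]<-.13)&(P[...,1]>-.28)
print('yel',m.sum())
q=P[m]; th=np.radians(5.6); u=np.array([np.cos(th),np.sin(th)]); v=np.array([-u[1],u[0]])
D=(q[:,:2]-[.5823,-.2021])*1000; a,b=D@u,D@v
for lo in range(-60,40,10):
    k=(a>=lo)&(a<lo+10)
    if k.sum()>2: L=b[k&(b>0)];Rr=b[k&(b<0)]; print(lo,[ (x.min().round(1),x.max().round(1)) if len(x) else None for x in (L,Rr)])
m=(H>2)&(H<16)&(S>150)&(z>.1); q=P[m]; t=q[q[:,2]>np.percentile(q[:,2],60)]; print('cap',q.min(0),q.max(0))
E
```

```text
34.35 [ 0.47443516 -0.21258588  0.19281933] [-0.33652714  0.19418352 -1.13714663] 0.043546657824210924 [-5.30447772e-01  2.39654402e-02  1.48379966e+00  1.58100614e-04
  1.63123666e+00 -2.19959495e+00]
plat 1484 ((487.7908935546875, -209.657958984375), (39.79458236694336, 63.63032531738281), 4.4144606590271) 0.029253023387284888 [ 0.46649779 -0.24273649  0.02201305] [ 0.50997781 -0.17755302  0.03143201]
yel 33
10 [(np.float64(31.0), np.float64(32.1)), (np.float64(-37.5), np.float64(-35.4))]
20 [(np.float64(31.0), np.float64(31.0)), (np.float64(-35.8), np.float64(-32.9))]
cap [ 0.40044514 -0.23560772  0.17658555] [ 0.52278861 -0.18373748  0.36039972]
```

View pics/w7.png

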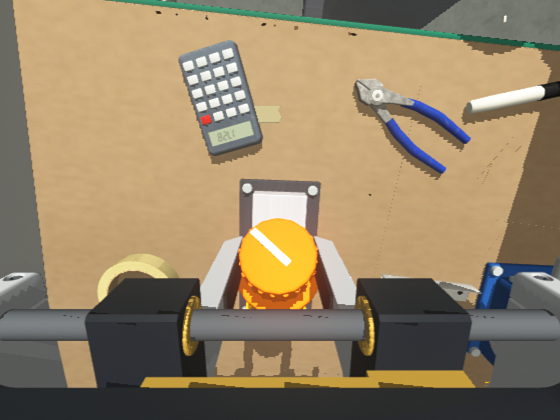

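>>> {"name": "play_rows", "arguments": {"dp": [[0, 0, -1.2], [0, 0, -2.4], [0, 0, -3.2], [0, 0, -3.5], [0, 0, -3.6], [0, 0, -3.65], [0, 0, -3.65]], "twist": [0, 0, 0, 0, 0, 0, 0]}}

```text
t: 35.28
tool_pos: [0.4742, -0.2122, 0.0855]
orientation: [-0.154, 3.136, 0.001]
ft_force: [-4.0, 4.7, 8.6]
grip_width: 0.0432
```

>>> {"name": "play_rows", "arguments": {"dp": [[0, 0, 0], [0.13, 0.01, 0], [0.26, 0.02, 0], [0.42, 0.04, -0.01], [0.6, 0.05, -0.02], [0.77, 0.07, -0.06], [0.93, 0.08, -0.1], [1.1, 0.1, -0.17], [1.25, 0.11, -0.25], [1.25, 0.11, -0.27], [1.25, 0.11, -0.27]], "twist": [0, 0, 0, 0, 0, 0, 0, 0, 0, 0, 0], "force": 8}}

```text
t: 36.65
tool_pos: [0.5097, -0.2097, 0.0753]
orientation: [0.152, -3.134, 0.0]
ft_force: [-7.4, 0.8, 13.9]
grip_width: 0.0441
```

```bash
python3 - <<'E'
from h import *
s=manip.read_state();print(s['t'],s['tool_pos'],s['ft_force'],s['grip_width'])
c=cap('wrist'); save(c,'w8.png'); P=cloud(c); hsv=cv2.cvtColor(c['color'],cv2.COLOR_RGB2HSV);H,S,V=[hsv[...,i] for i in range(3)]
m=(H>2)&(H<16)&(S>150)&(P[...,2]>.03)&(P[...,2]<.14); q=P[m]; 
for lo in np.arange(.03,.13,.01):
    k=(q[:,2]>=lo)&(q[:,2]<lo+.01)
    if k.sum()>3: print(lo.round(2),k.sum(),q[k].min(0).round(4),q[k].max(0).round(4))
c=cap('scene');I=cv2.cvtColor(c['color'],cv2.COLOR_RGB2BGR);save(c,'s8.png')
cv2.imwrite('pics/m8.png',np.hstack([cv2.resize(cv2.imread('pics/w8.png'),(400,300)),cv2.resize(I,(400,300))]))
E
```

```text
36.65 [ 0.5097491  -0.20973815  0.07529424] [-7.42058551  0.80505    13.94918319] 0.04412927093840861
0.03 113 [ 0.4821 -0.2349  0.0325] [ 0.4981 -0.1851  0.0399]
0.04 222 [ 0.4822 -0.2352  0.04  ] [ 0.5599 -0.1757  0.05  ]
0.05 242 [ 0.4823 -0.2365  0.05  ] [ 0.557  -0.1813  0.06  ]
0.06 276 [ 0.4824 -0.2367  0.06  ] [ 0.5096 -0.1827  0.07  ]
0.07 329 [ 0.4894 -0.2313  0.07  ] [ 0.5093 -0.1875  0.08  ]
0.08 381 [ 0.4893 -0.2312  0.0801] [ 0.51   -0.1875  0.09  ]
0.09 550 [ 0.4893 -0.2312  0.09  ] [ 0.5288 -0.1864  0.1   ]
0.1 174 [ 0.4903 -0.231   0.1   ] [ 0.5306 -0.1865  0.1093]
```

View pics/m8.png

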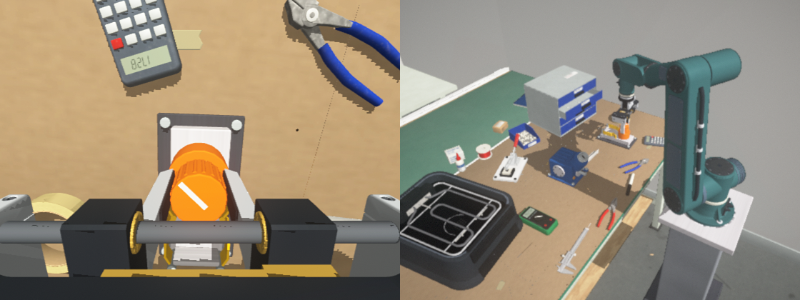

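The cap stands upright on the platform: its skirt front is at x=0.482 at every height. I release it, back off and come down behind the skirt with nearly closed fingers, to push low at arm height.

>>> {"name": "play_rows", "arguments": {"dp": [[0, 0, 0], [0, 0, 0], [0, 0, 0], [0, 0, 0.8], [0, 0, 1.9], [0, 0, 2.1], [-1, -0.1, 2.1], [-2, -0.17, 2.1], [-2, -0.17, 2.1]], "twist": [0, 0, 0, 0, 0, 0, 0, 0, 0], "gripper": 70}}

```text
t: 37.88
tool_pos: [0.4495, -0.2142, 0.1348]
orientation: [0.15, -3.136, -0.003]
ft_force: [0.3, 0.2, -0.2]
grip_width: 0.07
```

```bash
cat > cp.py <<'E'
from h import *
def capfit(c,frame=None):
    P=cloud(c); hsv=cv2.cvtColor(c['color'],cv2.COLOR_RGB2HSV);H,S,V=[hsv[...,i] for i in range(3)]
    m=((H>2)&(H<16)&(S>150)|(S<90)&(V>150))&(abs(P[...,2]-.102)<.008)&(abs(P[...,1]+.205)<.05)&(P[...,0]>.46)&(P[...,0]<.63)
    n,l,st,_=cv2.connectedComponentsWithStats(m.astype(np.uint8)); m=l==1+np.argmax(st[1:,4])
    q=P[m]; (x,y),r=cv2.minEnclosingCircle((q[:,:2]*1000).astype(np.float32))
    A_=np.c_[q[:,:2],np.ones(len(q))]; k=np.linalg.lstsq(A_,q[:,2],rcond=None)[0]
    return dict(n=len(q),xy=(round(x,1),round(y,1)),r=round(r,1),z=np.median(q[:,2]).round(4),slope=k[:2].round(3))
E
python3 - <<'E'
from cp import *
s=manip.read_state();print(s['t'],s['tool_pos'],s['ft_force'],s['grip_width'])
c=cap('wrist');save(c,'w9.png');print(capfit(c))
print(capfit(cap('top')))
E
```

```text
37.875 [ 0.44953831 -0.21419479  0.13484889] [ 0.31916811  0.24982752 -0.24630936] 0.07003236668021061
{'n': 291, 'xy': (508.1, -209.5), 'r': 22.1, 'z': np.float64(0.0977), 'slope': array([0.101, 0.006])}
{'n': 105, 'xy': (515.1, -203.7), 'r': 20.7, 'z': np.float64(0.1011), 'slope': array([ 0.001, -0.074])}
```

View pics/w9.png

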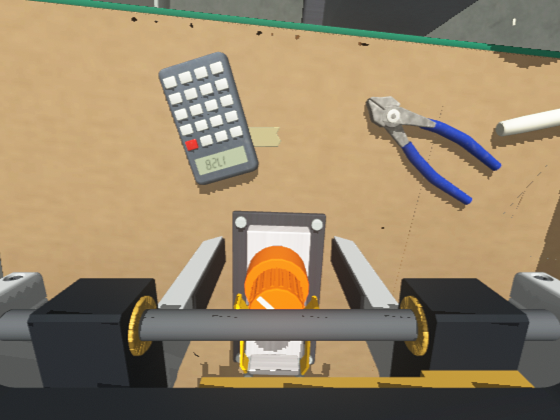

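>>> {"name": "play_rows", "arguments": {"dp": [[0, 0, 0], [0, 0, 0], [0, 0, -1.5], [0, 0, -2.6], [0, 0, -2.93], [0.4, 0.04, -2.93], [0.8, 0.08, -2.93], [1.2, 0.12, -2.93], [1.6, 0.16, -2.93], [1.9, 0.19, -2.93]], "twist": [0, 0, 0, 0, 0, 0, 0, 0, 0, 0], "gripper": 8}}

```text
t: 39.22
tool_pos: [0.5031, -0.21, 0.0497]
orientation: [0.153, -3.123, 0.002]
ft_force: [-22.8, -2.9, 16.3]
grip_width: 0.0078
```

```bash
python3 - <<'E'
from cp import *
s=manip.read_state();print(s['t'],s['tool_pos'],s['ft_force'],s['grip_width'])
c=cap('wrist');save(c,'w10.png');print(capfit(c))
E
```

```text
39.225 [ 0.50306872 -0.21002553  0.04970149] [-22.75998881  -2.88739342  16.28898933] 0.007829248440409458
{'n': 888, 'xy': (533.1, -206.7), 'r': 11.7, 'z': np.float64(0.1015), 'slope': array([ 0.005, -0.019])}
```

>>> {"name": "play_rows", "arguments": {"dp": [[0.15, 0.015, 0.05], [0.3, 0.03, 0.07], [0.45, 0.045, 0.08], [0.45, 0.045, 0.08]], "twist": [0, 0, 0, 0]}}

```text
t: 39.78
tool_pos: [0.5215, -0.2077, 0.0509]
orientation: [0.153, -3.136, -0.0]
ft_force: [-2.9, -0.3, -0.6]
grip_width: 0.008
```

```bash
python3 - <<'E'
from cp import *
s=manip.read_state();print(s['t'],s['tool_pos'],s['ft_force'],s['orientation'])
c=cap('wrist');save(c,'w11.png')
for c in (c,cap('top')):
    P=cloud(c); hsv=cv2.cvtColor(c['color'],cv2.COLOR_RGB2HSV);H,S,V=[hsv[...,i] for i in range(3)]
    m=(H>2)&(H<16)&(S>150)&(P[...,2]>.03)&(P[...,2]<.14)&(P[...,1]<-.15)&(P[...,1]>-.26); q=P[m]
    for lo in np.arange(.03,.13,.01):
        k=(q[:,2]>=lo)&(q[:,2]<lo+.01)
        if k.sum()>3: print(lo.round(2),k.sum(),q[k].min(0).round(4),q[k].max(0).round(4))
E
```

```text
39.775 [ 0.5214555  -0.20766545  0.0508581 ] [-2.9115417  -0.2597319  -0.58437337] [ 1.52793305e-01 -3.13618849e+00 -2.46049003e-04]
0.03 63 [ 0.5294 -0.23    0.0322] [ 0.5453 -0.2024  0.04  ]
0.04 82 [ 0.5295 -0.2098  0.0401] [ 0.531  -0.2024  0.0498]
0.05 113 [ 0.5257 -0.2101  0.0501] [ 0.5315 -0.2021  0.0599]
0.06 150 [ 0.5298 -0.21    0.06  ] [ 0.5402 -0.2008  0.07  ]
0.07 174 [ 0.5228 -0.2105  0.0701] [ 0.5396 -0.2009  0.0799]
0.08 16 [ 0.5259 -0.2102  0.0801] [ 0.5386 -0.2018  0.0811]
0.09 7 [ 0.5232 -0.2027  0.0959] [ 0.5269 -0.2023  0.0988]
0.1 756 [ 0.5406 -0.2109  0.1003] [ 0.563  -0.1963  0.1036]
0.11 5 [ 0.5283 -0.2007  0.1176] [ 0.5301 -0.2005  0.1183]
0.12 5 [ 0.529  -0.2006  0.1253] [ 0.5306 -0.2004  0.1269]
0.06 14 [ 0.5633 -0.1861  0.0608] [ 0.5784 -0.1767  0.0695]
```

>>> {"name": "play_rows", "arguments": {"dp": [[0.2, 0.02, 0], [0.4, 0.04, 0], [0.6, 0.06, 0], [0.72, 0.07, 0], [0.72, 0.07, 0]], "twist": [0, 0, 0, 0, 0]}}

```text
t: 40.5
tool_pos: [0.5429, -0.2057, 0.0512]
orientation: [0.153, -3.136, 0.0]
ft_force: [-3.7, -1.1, 0.7]
grip_width: 0.008
```

```bash
cat > ck.py <<'E'
from cp import *
s=manip.read_state();print(s['t'],s['tool_pos'],s['ft_force'])
for n in('wrist','top'):
    c=cap(n);save(c,n+'_%d.png'%(s['t']*100)); P=cloud(c); hsv=cv2.cvtColor(c['color'],cv2.COLOR_RGB2HSV);H,S,V=[hsv[...,i] for i in range(3)]; z=P[...,2]
    b=(P[...,1]<-.13)&(P[...,1]>-.28)&(P[...,0]>.46)
    m=(H>2)&(H<16)&(S>150)&(z>.03)&(z<.12)&b; q=P[m]
    for lo,hi in((.035,.062),(.067,.095),(.096,.108)):
        k=(q[:,2]>=lo)&(q[:,2]<hi)
        if k.sum()>3: print(n,lo,k.sum(),np.percentile(q[k],2,axis=0).round(4),np.percentile(q[k],98,axis=0).round(4))
    m=(H>18)&(H<35)&(S>130)&(V>100)&(z>.03)&(z<.062)&b; q=P[m]; u=np.array([.9956,.0941]); v=np.array([-u[1],u[0]]); D=(q[:,:2]-[.581,-.2013])*1000; a,t=D@u,D@v
    for lo in range(-60,40,10):
        k=(a>=lo)&(a<lo+10)
        if k.sum()>2: print('yel',lo,[(x.min().round(1),x.max().round(1)) if len(x) else None for x in (t[k&(t>0)],t[k&(t<0)])])
E
python3 ck.py
```

```text
40.5 [ 0.54290886 -0.20566669  0.05120836] [-3.65062969 -1.11134207  0.74780289]
wrist 0.035 263 [ 0.5508 -0.2269  0.0358] [ 0.5627 -0.2001  0.0612]
wrist 0.067 236 [ 0.5456 -0.2084  0.0678] [ 0.5608 -0.199   0.0811]
wrist 0.096 764 [ 0.5633 -0.2085  0.1001] [ 0.5832 -0.1948  0.1024]
yel -50 [(np.float64(34.5), np.float64(40.8)), (np.float64(-42.8), np.float64(-35.3))]
yel -40 [(np.float64(27.1), np.float64(39.5)), (np.float64(-37.9), np.float64(-29.0))]
yel -30 [(np.float64(22.4), np.float64(30.1)), (np.float64(-32.4), np.float64(-23.8))]
yel -20 [None, (np.float64(-35.3), np.float64(-32.8))]
yel 10 [(np.float64(30.9), np.float64(33.8)), None]
yel 20 [(np.float64(30.1), np.float64(32.9)), None]
```

>>> {"name": "play_rows", "arguments": {"dp": [[0.03, 0.003, 0], [0.05, 0.005, 0], [0.05, 0.005, 0]], "twist": [0, 0, 0]}}

```text
t: 40.98
tool_pos: [0.5432, -0.2057, 0.0512]
orientation: [0.152, -3.135, -0.0]
ft_force: [-6.8, -1.4, 2.5]
grip_width: 0.008
```

The force climbs with no motion, so the cap is against the end stop. I retreat straight back, then up and clear.

>>> {"name": "play_rows", "arguments": {"dp": [[-0.4, -0.04, 0], [-1, -0.1, 0], [-2, -0.2, 0.2], [-3, -0.3, 1], [-3, -0.3, 2.5], [-3.5, 0, 4], [-4, 1.5, 5], [-4, 3, 5.5], [-4, 3, 5.5], [-4, 3, 5.5]], "twist": [0, 0, 0, 0, 0, 0, 0, 0, 0, 0]}}

```text
t: 42.22
tool_pos: [0.425, -0.1156, 0.216]
orientation: [-0.153, 3.137, -0.001]
ft_force: [-0.3, -0.4, -0.3]
grip_width: 0.0078
```

```bash
python3 ck.py; python3 - <<'E'
from cp import *
a=cap('top'); I=cv2.cvtColor(a['color'],cv2.COLOR_RGB2BGR); 
w=cap('wrist');J=cv2.cvtColor(w['color'],cv2.COLOR_RGB2BGR)
K=cv2.resize(I[130:300,90:450],(792,374),interpolation=cv2.INTER_CUBIC)
L=cv2.resize(I[160:240,330:385],(150,218),interpolation=cv2.INTER_CUBIC); M=cv2.resize(J,(291,218))
cv2.imwrite('pics/last.png',np.vstack([K,np.hstack([L,M,np.zeros((218,792-441,3),np.uint8)])]))
print(capfit(a))
E
```

```text
42.225 [ 0.42496405 -0.11563374  0.21601306] [-0.29207329 -0.41742971 -0.31163517]
yel -50 [(np.float64(35.4), np.float64(40.3)), (np.float64(-43.9), np.float64(-35.6))]
yel -40 [None, (np.float64(-37.4), np.float64(-29.6))]
yel -30 [None, (np.float64(-32.7), np.float64(-27.2))]
yel -20 [None, (np.float64(-37.3), np.float64(-33.2))]
top 0.035 33 [ 0.555  -0.2361  0.0394] [ 0.6097 -0.175   0.0618]
top 0.067 54 [ 0.5591 -0.2188  0.0671] [ 0.596  -0.1799  0.0949]
top 0.096 149 [ 0.5618 -0.2227  0.0973] [ 0.6016 -0.1835  0.1069]
yel -50 [None, (np.float64(-41.3), np.float64(-36.4))]
yel -40 [None, (np.float64(-36.5), np.float64(-30.3))]
yel -30 [(np.float64(23.2), np.float64(26.7)), (np.float64(-32.5), np.float64(-26.2))]
yel -20 [(np.float64(22.3), np.float64(33.0)), (np.float64(-34.8), np.float64(-29.1))]
yel -10 [(np.float64(25.4), np.float64(34.1)), (np.float64(-35.9), np.float64(-34.3))]
yel 0 [(np.float64(27.0), np.float64(33.8)), (np.float64(-37.0), np.float64(-36.1))]
yel 10 [(np.float64(26.6), np.float64(33.1)), (np.float64(-37.9), np.float64(-37.9))]
yel 20 [(np.float64(31.0), np.float64(32.9)), (np.float64(-37.3), np.float64(-34.4))]
yel 30 [None, (np.float64(-35.4), np.float64(-32.5))]
{'n': 170, 'xy': (581.8, -203.2), 'r': 22.5, 'z': np.float64(0.1012), 'slope': array([0.04 , 0.007])}
```

View pics/last.png

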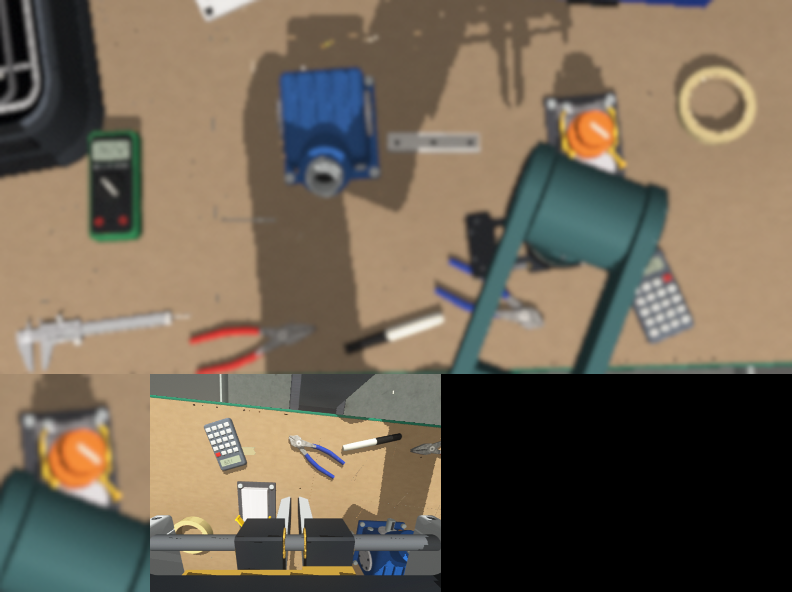

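```bash
python3 - <<'E'
from cp import *
t1=dict(np.load('pics/top1.npz'));t2=cap('top')
u=np.array([.9956,.0941]); v=np.array([-u[1],u[0]])
for c in(t1,t2):
    hsv=cv2.cvtColor(c['color'],cv2.COLOR_RGB2HSV);H,S,V=[hsv[...,i] for i in range(3)]
    m=(H>16)&(H<35)&(S>110)&(V>100); m[:,:330]=0;m[:,390:]=0;m[:160]=0;m[245:]=0
    y,x=np.nonzero(m); D=(plane(c,x,y,.054)[:,:2]-[.581,-.2013])*1000;a,t=D@u,D@v
    for lo in range(-50,35,8):
        k=(a>=lo)&(a<lo+8); L,r=t[k&(t>0)],t[k&(t<0)]; print(lo,L.mean().round(1) if len(L) else None,r.mean().round(1) if len(r) else None,end=' | ')
    print()
E
```

```text
-50 38.7 -40.1 | -42 38.6 -38.5 | -34 35.7 -33.0 | -26 27.8 -29.3 | -18 31.6 -34.1 | -10 32.5 -35.0 | -2 32.7 -36.6 | 6 34.2 -37.8 | 14 33.1 -37.0 | 22 33.6 -37.3 | 30 None -36.3 | 
-50 None -40.1 | -42 None -38.5 | -34 None -33.0 | -26 25.7 -28.7 | -18 28.6 -34.1 | -10 31.5 -36.5 | -2 31.3 -37.1 | 6 32.2 -38.8 | 14 32.0 -38.0 | 22 31.7 -36.3 | 30 29.7 -34.7 |
```

```bash
python3 -c "
from plant import manip
print(manip.hand_in())"
```

```text
the job is handed in; nothing more can be done
None
```

I unscrewed the orange cap, lifted it clear and parked it upright in the yellow clip. I handed the job in at about 42 s of the 72 s allowed. The hand-in gives no verdict, so what follows rests on my own checks.

**What I did**
- **Unscrewing:** the pointer turned about 225° counter-clockwise over repeated regrasps, then I pulled the cap off along the neck axis.
- **Parking:** I stood the cap upright on the platform. I then pushed it low on its skirt, with the fingers nearly closed, past the clip's lips to the end stop, and backed away.

**What the last checks showed**
- **Cap position:** it stands upright at about (0.582, -0.203), within about 2 mm of the seat I had estimated. Its top is 0.101 m high, against 0.102 m expected.
- **End stop:** the push force rose from 3.7 to 6.8 N while the tool moved only 0.3 mm of a commanded 1.5 mm.
- **Clip arms:** in the top view the right arm's mouth and lip are back where they were at the start, with the rest within about 1.5 mm. The left arm reads 1 to 4 mm inward, probably orange cap pixels in the yellow mask, and part of it was hidden by the robot arm.
- **Surroundings:** the gripper touches nothing (wrist force under 1 N) and the things lying round about look undisturbed in the last picture.

**What went less well**
- **First grip:** it closed on the skirt instead of the grip, so I redid it.
- **Early strokes:** most gave only 6–18° each, until I let the tool follow the cap sideways, which gave about 24°.
- **Force on insertion:** the push briefly reached about 23 N along the push direction and 16 N vertically at the wrist, above the 15 N mentioned for the clip. I think this was friction of the fingertips on the skirt.

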